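Index the banding wheel to its long scale line

ROBOT

A 7-joint arm with a two-finger parallel gripper is mounted at the origin on the work surface. World frame = base frame: x ahead of the robot, y to its left, z up, the work surface at z = 0. Lengths are in m, angles in degrees, forces in N, time in s.
With the tool pointing down it reaches from about 0.425 to 1.025 m from the base axis. Payload 9.4 kg.
Tool frame: the origin (TCP) lies midway between the tips of the shut fingers; the grasp point (between the pads) lies 19 mm behind it; z points along the fingers, y is the line along which they close (so a half turn about z gives the same grasp; the last joint's range is limited). The gripper opens to 93 mm and grips with 3 to 60 N. Pads are 15 mm wide; open, the fingers measure 128 mm over their backs; the gripper's body (75 mm by 188 mm) begins 65 mm behind the grasp point.
Start: joints at [-69.941, 34.337, -0.143, 91.639, 0.103, 54.024, -4.572], TCP at [0.3, 0.66, 0.186] pointing down, gripper open.
Joint ranges: [-147.43, 147.43], [-19.82, 112.94], [-74.19, 73.91], [6.32, 146.72], [-59.91, 239.91], [6.04, 106.73], [-150.56, 150.56]. Speed limits (degrees/s): [127.2, 127.2, 172.46, 172.46, 180, 180, 180].

INTERFACE

Orientations are given as [roll, pitch, yaw] about the fixed x, y, z axes, in that order (R = Rz(yaw) Ry(pitch) Rx(roll)).
In Python, from rig import robot gives the robot as it stands.
- The arm moves only by the tool move_arm, never from a script. Its argument "plan" is a list of rows, each a list of 3 entries, a list of its own where there are three numbers: the shift along the tool's x, y, z in m, then the turn, a rotation vector about the tool's x, y, z in rad, then the opening, from 0 (shut) to 1 (fully open). A call has 1 to 5 rows; each row is the pose to reach, as a shift and turn from the pose commanded when the call began, along the tool's axes at that moment; what a row does not reach only later rows make up. A row lasts 1/8 s, in which the tool goes at most 62.5 mm and 10.7 degrees, less where a joint would pass 70% of its speed; a pose out of reach is approached as far as the arm can. A call with a gripper value outside its range is refused whole. The fingers move at their own pace and stop on an object; "force" is the grip in N (left out, the last holds). Time passes only in rows, so rows that repeat a pose let the fingers close. It gives the time, the measured TCP pose, the force, the opening and the grip force at its end, in the units of the state.
- robot.state(): the state, without advancing time (a new reading comes with each control period).
- robot.camera(name): name is "side" or "top" or "wrist"; returns (picture, depth): 400x640x3 uint8, red, green, blue; 400x640 float32, m along the optical axis (not along the pixel's ray), 0 where there is no reading.
- robot.get_calibration(name): a dict with "mtx" (3x3 intrinsics, pixels), "T" (4x4, takes a point from camera to world coordinates). Camera axes: x right, y down, z forward; pixel columns grow to the right and rows downward; lengths in m; the calibration is good to about 2 mm. A picture is of the moment at which its call begins: read the wrist's pose just before it. get_calibration takes no time and is no camera call; for the wrist camera it gives the pose at the moment of the call.
- robot.hand_in(): hands the job in; it is judged then, once.
The state is a dict: "time": time; "joint_pos": joint angles; "dq": joint speeds; "effort": joint torques, N m; "ee_pos": TCP position; "tool_rot": TCP orientation; "wrist_force": force on the tool from outside, world axes, zero at the start; "moment": the same for the moment, N m; "opening": finger opening in m; "grip_force": force on a finger pad.
Only numpy, scipy, OpenCV 4.12 (cv2) and the standard library are available. Lean on these libraries where they do the work, as an engineer would, in place of code of your own. Each camera call takes 0.05 s, during which the arm holds its last target. There are 200 camera calls.

TASK

Turn the potter's banding wheel so that the next side of the little pot comes round for painting: with a fingertip, gently push the wheel's upright stud round until the index mark on the disc lines up with the long line of the scale, either way round, then take the hand away. Do not touch the pot riding in the middle of the wheel, and leave the jar, the tub and the brush where they are.

Things in the scene. Friction and masses are not known exactly. Their poses are not given: they have to be found in the camera images.
- wheel: Aluminium disc, 200 mm across, 6 mm thick, top 50 mm above the table, turning on a fixed white drum 270 mm across, 44 mm high. Origin on the axis at the disc's underside; z up along the axis, x along the index mark. Turns both ways without stops; friction 1.5 N at the stud plus slight drag; stays where left. It weighs 0.35 kg and jumps ahead a little if struck rather than pushed slowly.
- stud (a point): Upright dark steel stud, 16 mm in diameter, 28 mm tall, fixed on the disc 80 mm from the axis, diametrically opposite the index mark. The point lies at the centre of its foot, on the disc's top face (50 mm above the table); z up. The gap between it and the pot is about 38 mm.
- index_mark (a point): Outer end of the index mark, a straight black radial bar 5 mm wide and 34 mm long painted on the disc, the only mark on it, reaching to its rim. The point lies 102 mm from the axis, just over the rim, 50 mm above the table.
- target_line (a point): Inner end of the long scale line: the black radial line on the top of the white fixed drum that is 29 mm long and 5 mm wide; the 23 other scale lines, 15 degrees apart, are only 10 mm long and 2.5 mm wide. The point lies 102 mm from the wheel's axis, 44 mm above the table, so seen from above it coincides with the index_mark point when the two are lined up.
- pot: Small terracotta pot, 56 mm across, 55 mm tall, standing loose within a few mm of the middle of the disc and turning with it. Origin at the centre of its underside, z up.
- bottle: White lidded paint jar, 48 mm across, 85 mm tall, standing on the table to the left of the wheel. Origin at the centre of its underside.
- tub: Open yellow plastic tub, 84 mm across, 60 mm tall, standing on the table to the right of the wheel. Origin at the centre of its underside.
- brush: Paint brush about 200 mm long lying on the table beyond the wheel. Its x axis runs along it from handle to bristles.
Not all that is in view belongs to the job. Leave any blue look-alike of the pot alone.

How it is judged:
By the outcome, as a careful person would: the job done as asked, in the order asked, and still so for the second after the job is handed in, with the robot touching nothing.
It also fails if it takes over 45 s, if anything falls off the work surface, if the arm or the gripper's body presses on something with over 40 N, if the wrist force passes 120 N, or if a joint passes its speed limit or range.

## Working session

There is one attempt and no reset: what is moved stays moved. The work goes in short steps, Python scripts to look and compute and a tool call to move; the robot and the scene stay as the last step left them, time stands still between calls to the robot, and variables do not carry over. Pictures are saved under pics/ and viewed, at most 10 in all, crops included, and the job is handed in when it is done.

Besides the shell and the picture viewer there is one more tool, called after "Call:" as name(argument=value, ...), one argument or row to a line, values as JSON. move_arm: Moves the arm, as the interface text tells. Its arguments: {"type":"object","properties":{"plan":{"type":"array"},"force":{"type":"number"}},"required":["plan"]}

```bash
mkdir -p pics
cat > h.py <<'E'
from rig import robot
import numpy as np, cv2
def snap(cam,name):
    p,d=robot.camera(cam); cv2.imwrite(f'pics/{name}.png',p[:,:,::-1]); np.save(f'pics/{name}.npy',d); return p,d
def atz(cam,uv,z):
    c=robot.get_calibration(cam); K,T=np.array(c['mtx']),np.array(c['T'])
    r=T[:3,:3]@np.linalg.solve(K,[uv[0],uv[1],1.]); return T[:3,3]+r*(z-T[2,3])/r[2]
def px(cam,P):
    c=robot.get_calibration(cam); K,T=np.array(c['mtx']),np.array(c['T'])
    q=K@(T[:3,:3].T@(np.array(P)-T[:3,3])); return q[:2]/q[2]
E
python3 - <<'E'
from h import *
s=robot.state(); print(s)
snap('top','top1'); print(robot.get_calibration('top'))
E
```

```text
{'time': 0.0, 'joint_pos': array([-69.94136438,  34.38335046,  -0.14620935,  91.67924728,
         0.10440074,  54.02346264,  -4.57112243]), 'dq': array([-0.04172646,  0.03627428, -0.0340466 , -0.06821566,  0.0658868 ,
       -0.02342267, -0.04794336]), 'effort': array([-4.26652759e-04, -7.65048695e+01,  1.49738409e+00, -2.52353954e+01,
       -5.23699040e-02,  1.68874097e-02,  1.63851037e-04]), 'ee_pos': array([0.29991932, 0.65948509, 0.18518508]), 'tool_rot': array([-1.79914489e+02,  8.66918601e-03,  1.55552368e+02]), 'wrist_force': array([-1.00464316,  0.30740509,  0.37691611]), 'moment': array([-0.00957726, -0.00777631, -0.06466186]), 'grip_force': 0.0, 'opening': 0.09314672912971685}
{'mtx': array([[388.07723282,   0.        , 315.93469072],
       [  0.        , 388.07723282, 199.7071387 ],
       [  0.        ,   0.        ,   1.        ]]), 'T': array([[-0.01184382, -0.99362166,  0.11214148,  0.52997988],
       [-0.99974148,  0.01394371,  0.0179596 , -0.01928123],
       [-0.01940872, -0.11189978, -0.99352994,  1.00979813],
       [ 0.        ,  0.        ,  0.        ,  1.        ]])}
```

View pics/top1.png

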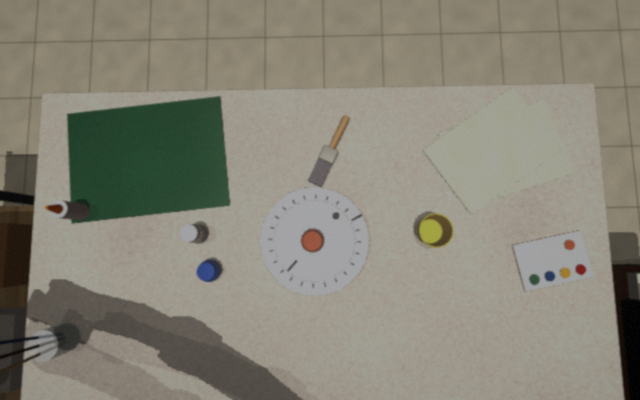

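The wheel is centred near (314,240), with the terracotta pot at (312,240) and the stud at (336,216). The index mark is near (292,266) and the long line near (357,217). The blue look-alike is at (208,271). I'll enlarge the wheel to confirm.

Run:
```python
from h import *
p=cv2.imread('pics/top1.png')[180:300,250:380]
cv2.imwrite('pics/crop1.png',cv2.resize(p,None,fx=5,fy=5,interpolation=cv2.INTER_CUBIC))
```

```text
(no output)
```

View pics/crop1.png

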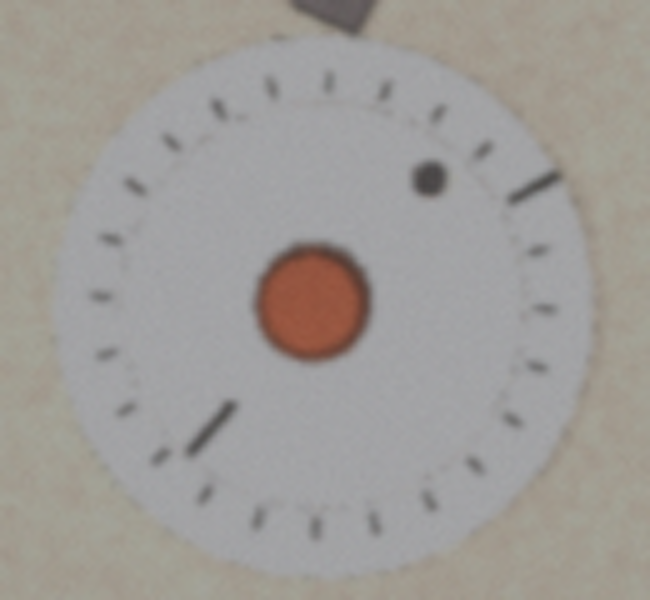

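The crop shows the long line from (510,201) to (560,175), the only long one on the drum. The index mark runs from (189,455) to (234,404), and the stud top is at (430,179).

Run:
```python
from h import *
f=lambda X,Y:((X+.5)/5-.5+250,(Y+.5)/5-.5+180)
W=lambda X,Y,z:atz('top',f(X,Y),z)[:2]
# axis from the scale ticks outline (z=.044): fit circle to tick centres
t=[(329,82),(386,91),(438,113),(484,150),(538,250),(544,308),(538,367),(513,420),(476,466),(430,502),(376,524),(316,528),(259,518),(206,494),(160,457),(126,409),(107,355),(101,296),(111,239),(135,186),(172,142),(219,109),(271,87)]
P=np.array([W(*q,.044) for q in t]); A=np.c_[2*P,np.ones(len(P))]
s=np.linalg.lstsq(A,(P**2).sum(1),rcond=None)[0]; c=s[:2]; print('axis',c,'r',np.sqrt(s[2]+c@c))
for n,q,z in [('tin',(510,201),.044),('tout',(560,175),.044),('iout',(189,455),.05),('iin',(234,404),.05),('stud',(430,179),.078),('pot',(313,303),.105)]:
    w=W(*q,z); d=w-c; print(n,w,np.hypot(*d),np.degrees(np.arctan2(d[1],d[0])))
print('jar',atz('top',(191,232),.085),'tub',atz('top',(434,230),.06), 'tcp px',px('top',robot.state()['ee_pos']))
```

```text
axis [0.53854418 0.00378137] r 0.11003078079014131
tin [ 0.58748533 -0.08989685] 0.10569222568927004 -62.4156799356324
tout [ 0.60010525 -0.11502547] 0.13380893038898375 -62.60857181546451
iout [0.46504854 0.06983738] 0.09881804183064888 138.0516036118042
iin [0.48944379 0.04767723] 0.0658611772166172 138.20321363637237
stud [ 0.59653864 -0.04925539] 0.07858915917257406 -42.443356876075384
pot [0.53770313 0.00685894] 0.0031904207057042986 105.2848551825749
jar [0.56085559 0.29712442 0.085     ] tub [ 0.55916361 -0.28787893  0.06      ] tcp px [ -1.91307345 358.83097071]
```

```bash
cat >> h.py <<'E'
AX=np.array([.5385,.0038])
def rows(poses):
    """poses: (theta_f deg, r, z); prints rows: tool shift, turn about tool z (tool pointing down, x tangential CCW)"""
    s=robot.state(); y0=np.radians(s['tool_rot'][2]); p=s['ee_pos']
    ex=np.array([np.cos(y0),np.sin(y0)]); ey=np.array([np.sin(y0),-np.cos(y0)])
    d=p[:2]-AX; print('t',s['time'],'p',p.round(4),'rpy',s['tool_rot'].round(1),'F',s['wrist_force'].round(1),'open',round(s['opening'],3),'thf',np.degrees(np.arctan2(d[1],d[0])).round(2),'r',np.hypot(*d).round(4))
    for th,r,z in poses:
        a=np.radians(th); w=AX+r*np.array([np.cos(a),np.sin(a)])-p[:2]
        dy=(a+np.pi/2-y0+np.pi)%(2*np.pi)-np.pi
        print([round(float(w@ex),4),round(float(w@ey),4),round(float(p[2]-z),4)],[0,0,round(float(-dy),3)])
E
python3 -c "
from h import *
rows([(-60,.08,.185)])"
```

```text
t 0.05 p [0.2999 0.6595 0.1852] rpy [-179.9    0.   155.6] F [-0.9  1.4  0.6] open 0.093 thf 110.0 r 0.6978
[-0.5537, -0.5446, 0.0002] [0, 0, 2.191]
```

Call:
move_arm(
  plan=[
    [[-0.554, -0.544, 0], [0, 0, 2.19], 0],
    [[-0.554, -0.544, 0], [0, 0, 2.19], 0],
    [[-0.554, -0.544, 0], [0, 0, 2.19], 0],
    [[-0.554, -0.544, 0], [0, 0, 2.19], 0],
    [[-0.554, -0.544, 0], [0, 0, 2.19], 0],
  ],
)

```text
time: 0.68
ee_pos: [0.4128, 0.3663, 0.1859]
tool_rot: [-180.0, 0.0, 101.5]
wrist_force: [1.2, 0.6, -1.0]
opening: 0.0475
grip_force: 0.0
```

```bash
python3 -c "
from h import *
rows([(-60,.08,.185)])"
```

```text
t 0.675 p [0.4128 0.3663 0.1859] rpy [-180.     0.   101.5] F [ 1.2  0.6 -1. ] open 0.048 thf 109.12 r 0.3836
[-0.4561, 0.0764, 0.0009] [0, 0, 1.248]
```

Call:
move_arm(
  plan=[
    [[-0.456, 0.076, 0.001], [0, 0, 1.25], 0],
    [[-0.456, 0.076, 0.001], [0, 0, 1.25], 0],
    [[-0.456, 0.076, 0.001], [0, 0, 1.25], 0],
    [[-0.456, 0.076, 0.001], [0, 0, 1.25], 0],
    [[-0.456, 0.076, 0.001], [0, 0, 1.25], 0],
  ],
)

```text
time: 1.3
ee_pos: [0.5263, 0.0754, 0.1853]
tool_rot: [-180.0, -0.0, 47.8]
wrist_force: [0.8, 0.6, 0.3]
opening: 0.0012
grip_force: 0.0
```

```bash
python3 -c "
from h import *
rows([(-60,.08,.185)])"
```

```text
t 1.3 p [0.5263 0.0754 0.1853] rpy [-180.    -0.    47.8] F [0.8 0.6 0.3] open 0.001 thf 99.69 r 0.0727
[-0.0693, 0.1334, 0.0003] [0, 0, 0.31]
```

Call:
move_arm(
  plan=[
    [[-0.069, 0.133, 0], [0, 0, 0.31], 0],
    [[-0.069, 0.133, 0], [0, 0, 0.31], 0],
    [[-0.069, 0.133, 0], [0, 0, 0.31], 0],
    [[-0.069, 0.133, 0], [0, 0, 0.31], 0],
    [[-0.069, 0.133, 0], [0, 0, 0.31], 0],
  ],
)

```text
time: 1.92
ee_pos: [0.5783, -0.0617, 0.1849]
tool_rot: [-179.9, 0.0, 30.4]
wrist_force: [0.8, 0.2, -0.0]
opening: 0.0002
grip_force: 0.0
```

```bash
python3 -c "
from h import *
rows([(-64,.082,.061)])
snap('wrist','w1'); snap('side','s1')
for n,P in [('axis',(*AX,.05)),('tcp',robot.state()['ee_pos']),('stud',(.5965,-.0493,.078))]: print(n,px('wrist',P),px('side',P))
a=cv2.imread('pics/w1.png');b=cv2.imread('pics/s1.png');cv2.imwrite('pics/ws.png',cv2.resize(np.vstack([a,b]),(480,600)))
"
```

```text
t 1.925 p [ 0.5783 -0.0617  0.1849] rpy [-179.9    0.    30.4] F [ 0.8  0.2 -0. ] open 0.0 thf -58.72 r 0.0767
[-0.0075, 0.0051, 0.1239] [0, 0, 0.077]
axis [251.77195797 185.79677191] [287.48342686 221.51207558]
tcp [316.26499225 227.74989069] [312.39585189 174.45244147]
stud [315.21788791 171.11414897] [320.83350584 218.2599155 ]
```

View pics/ws.png

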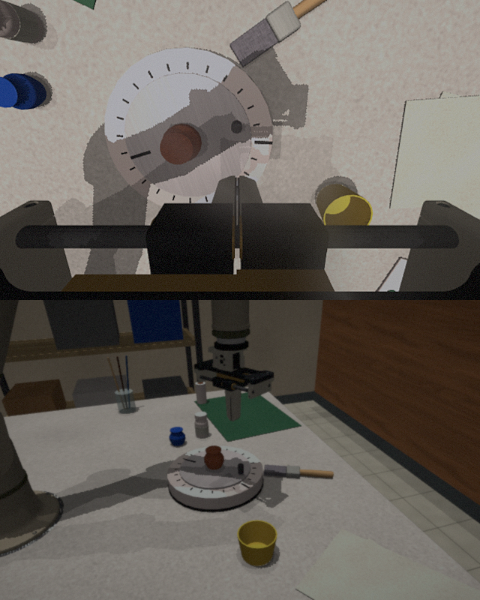

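The wrist view (upper half) has the stud at about (315,169) full-scale, against a prediction of (315,171). The fingers are on its clockwise side, and the side view shows the hand clear of everything. Next I lower it beside the stud.

Call:
move_arm(
  plan=[
    [[-0.0075, 0.005, 0.06], [0, 0, 0.077], 0],
    [[-0.0075, 0.005, 0.1], [0, 0, 0.077], 0],
    [[-0.0075, 0.005, 0.124], [0, 0, 0.077], 0],
    [[-0.0075, 0.005, 0.124], [0, 0, 0.077], 0],
  ],
)

```text
time: 2.52
ee_pos: [0.5738, -0.0697, 0.06]
tool_rot: [-179.9, 0.2, 26.0]
wrist_force: [0.3, 0.2, 0.0]
opening: 0.0005
grip_force: 0.0
```

```bash
python3 -c "
from h import *
rows([(t,.081,.061) for t in (-60,-56,-52,-46,-39)])"
```

```text
t 2.525 p [ 0.5738 -0.0697  0.06  ] rpy [-179.9    0.2   26. ] F [0.3 0.2 0. ] open 0.0 thf -64.38 r 0.0815
[0.0062, -0.0007, -0.001] [0, 0, -0.069]
[0.0118, -0.0013, -0.001] [0, 0, -0.139]
[0.0174, -0.0023, -0.001] [0, 0, -0.209]
[0.0256, -0.0045, -0.001] [0, 0, -0.314]
[0.0348, -0.0081, -0.001] [0, 0, -0.436]
```

Call:
move_arm(
  plan=[
    [[0.006, -0.001, -0.001], [0, 0, -0.07], 0],
    [[0.011, -0.001, -0.001], [0, 0, -0.13], 0],
    [[0.016, -0.002, -0.001], [0, 0, -0.19], 0],
    [[0.021, -0.003, -0.001], [0, 0, -0.25], 0],
    [[0.0265, -0.005, -0.001], [0, 0, -0.325], 0],
  ],
)

```text
time: 3.15
ee_pos: [0.5969, -0.0547, 0.0626]
tool_rot: [180.0, -0.0, 44.8]
wrist_force: [-0.0, -0.2, 0.6]
opening: 0.0006
grip_force: 0.0
```

```bash
python3 -c "
from h import *
rows([(t,.081,.061) for t in (-40,-34,-27,-20,-13)])"
```

```text
t 3.15 p [ 0.5969 -0.0547  0.0626] rpy [180.   -0.   44.8] F [-0.  -0.2  0.6] open 0.001 thf -45.06 r 0.0827
[0.0071, -0.002, 0.0016] [0, 0, -0.091]
[0.0155, -0.0032, 0.0016] [0, 0, -0.196]
[0.0251, -0.0058, 0.0016] [0, 0, -0.318]
[0.0343, -0.0094, 0.0016] [0, 0, -0.44]
[0.043, -0.0142, 0.0016] [0, 0, -0.562]
```

Call:
move_arm(
  plan=[
    [[0.007, -0.002, 0.0015], [0, 0, -0.09], 0],
    [[0.0155, -0.003, 0.0015], [0, 0, -0.196], 0],
    [[0.025, -0.006, 0.0015], [0, 0, -0.318], 0],
    [[0.0345, -0.0095, 0.0015], [0, 0, -0.44], 0],
    [[0.043, -0.014, 0.0015], [0, 0, -0.562], 0],
  ],
)

```text
time: 3.78
ee_pos: [0.6178, -0.0144, 0.061]
tool_rot: [180.0, -0.0, 77.1]
wrist_force: [-1.0, 0.0, 0.2]
opening: 0.0003
grip_force: 0.0
```

```bash
python3 -c "
from h import *
rows([(t,.081,.061) for t in (-4,3,10,17,24)])
snap('top','t2')
p=cv2.imread('pics/t2.png')[180:300,250:380]
cv2.imwrite('pics/crop2.png',cv2.resize(p,None,fx=5,fy=5,interpolation=cv2.INTER_CUBIC))"
```

```text
t 3.775 p [ 0.6178 -0.0144  0.061 ] rpy [180.   -0.   77.1] F [-1.   0.   0.2] open 0.0 thf -12.96 r 0.0813
[0.0126, -0.0013, 0.0] [0, 0, -0.156]
[0.0223, -0.0034, 0.0] [0, 0, -0.278]
[0.0316, -0.0067, 0.0] [0, 0, -0.4]
[0.0405, -0.0111, 0.0] [0, 0, -0.522]
[0.0487, -0.0166, 0.0] [0, 0, -0.644]
```

View pics/crop2.png

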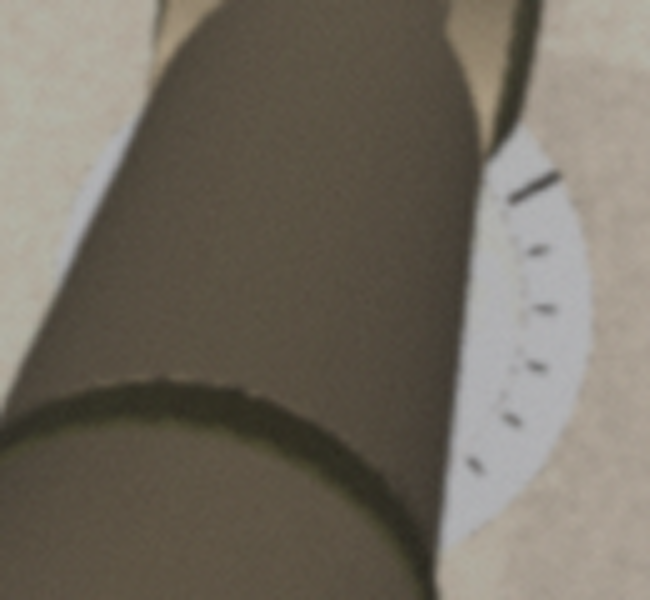

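The arm hides the wheel from the top camera, so I'll check with the wrist camera.

```bash
python3 -c "
from h import *
snap('wrist','w2')
for th in (-12.96+11.1,):
  a=np.radians(th); print('stud?',px('wrist',(*(AX+.08*np.array([np.cos(a),np.sin(a)])),.078)))
t=np.radians(-62.5);print('tgt',px('wrist',(*(AX+.102*np.array([np.cos(t),np.sin(t)])),.044)))
"
```

```text
stud? [311.98337181 217.26876439]
tgt [298.77635717 304.66305661]
```

View pics/w2.png

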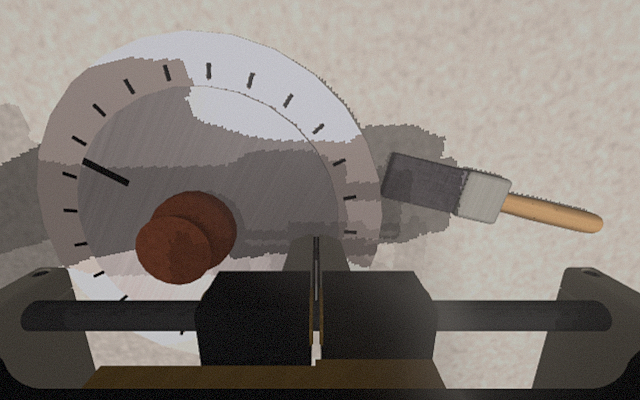

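The wrist view shows the index mark from its outer end (83,162) to its inner end (128,183). I'll compute its angle.

```bash
cat >> h.py <<'E'
def ang(uv,z=.05,cam='wrist'):
    d=atz(cam,uv,z)[:2]-AX; print(uv,'r',np.hypot(*d).round(4),'ang',np.degrees(np.arctan2(d[1],d[0])).round(2))
E
python3 -c "
from h import *
ang((83,162));ang((128,183))
ang((208,71),.044);ang((167,72),.044)
p=cv2.imread('pics/w2.png')[150:300,230:400]
cv2.imwrite('pics/crop3.png',cv2.resize(cv2.convertScaleAbs(p,alpha=2),None,fx=4,fy=4,interpolation=cv2.INTER_CUBIC))"
```

```text
(83, 162) r 0.1001 ang 138.46
(128, 183) r 0.0665 ang 138.02
(208, 71) r 0.1097 ang 73.24
(167, 72) r 0.1108 ang 87.91
```

View pics/crop3.png

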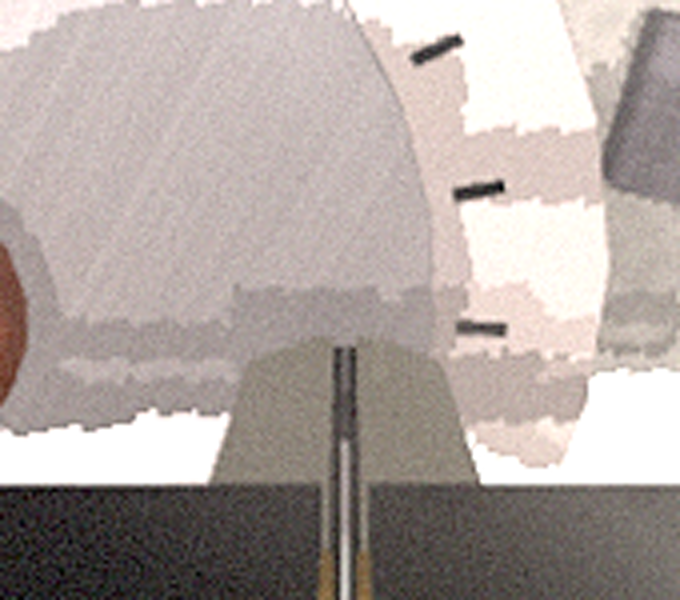

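The index mark still reads 138°, so the wheel has not moved even though the hand passed the stud's place. I need to see why before moving again.

```bash
python3 -c "
from h import *
snap('side','s2')
c=robot.get_calibration('side')
for n,P in [('tcp',robot.state()['ee_pos']),('axis',(*AX,.05)),('stud-42',(.598,-.05,.078))]: print(n,px('side',P))
d=np.load('pics/w2.npy'); c=robot.get_calibration('wrist');K,T=np.array(c['mtx']),np.array(c['T'])
def pt(u,v,d,K,T): z=d[v,u]; return (T@np.r_[np.linalg.solve(K,[u,v,1])*z,1])[:3].round(4)
for u,v in [(300,240),(300,255),(330,240),(330,255),(290,255),(345,262),(185,240)]: print(u,v,pt(u,v,d,K,T))
u0,v0=px('side',(*AX,.05)); u0,v0=int(u0),int(v0)
p=cv2.imread('pics/s2.png')[v0-100:v0+60,u0-100:u0+100]
cv2.imwrite('pics/crop4.png',cv2.resize(cv2.convertScaleAbs(p,alpha=1.6),None,fx=3.7,fy=3.7,interpolation=cv2.INTER_CUBIC)); print(u0,v0)"
```

```text
tcp [325.71443659 215.06514792]
axis [287.48342686 221.51207558]
stud-42 [321.64719682 218.30790126]
300 240 [ 0.6105 -0.0031  0.103 ]
300 255 [ 0.6115 -0.0032  0.122 ]
330 240 [ 0.6277 -0.0065  0.1042]
330 255 [ 0.6268 -0.0068  0.1222]
290 255 [ 0.6064 -0.0021  0.122 ]
345 262 [ 0.6338 -0.008   0.1303]
185 240 [0.5462 0.0132 0.1056]
287 221
```

View pics/crop4.png

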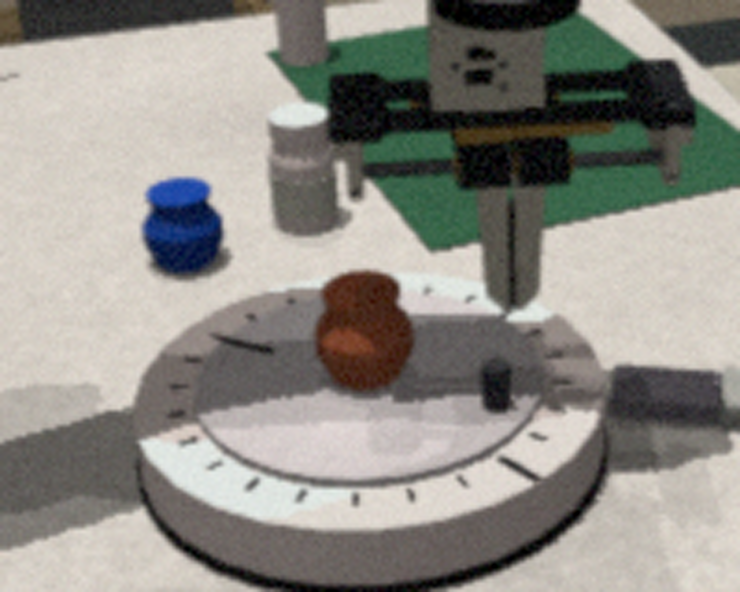

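The fingertip shows at about (325,205) in the side image, 10 px above the reported TCP at (326,215). That puts it above the stud, which is still standing at about (321,225). I'll measure the real tip height from depth.

```bash
python3 -c "
from h import *
def pt(u,v,d,K,T): z=d[v,u]; return (T@np.r_[np.linalg.solve(K,[u,v,1])*z,1])[:3].round(4)
d=np.load('pics/s2.npy'); c=robot.get_calibration('side');K,T=np.array(c['mtx']),np.array(c['T']); print('cam',T[:3,3])
for u in (321,324,328):
  for v in (166,172,180,190,196,200,202,204,206): print(u,v,pt(u,v,d,K,T))
print('stud',[pt(321,v,d,K,T) for v in (218,221,225,229)])
d=np.load('pics/w2.npy'); c=robot.get_calibration('wrist');K,T=np.array(c['mtx']),np.array(c['T']); print('cam',T[:3,3])
for v in (230,234,236,238,242): print(v,pt(302,v,d,K,T))
print(robot.state()['ee_pos'])"
```

```text
cam [ 0.37825788 -0.79326592  0.56434324]
321 166 [ 0.6002 -0.0458  0.1921]
321 172 [ 0.6074 -0.0206  0.1665]
321 180 [ 0.6067 -0.0218  0.1495]
321 190 [ 0.6065 -0.0208  0.1263]
321 196 [ 0.6063 -0.0205  0.1124]
321 200 [ 0.6066 -0.019   0.1021]
321 202 [ 0.6062 -0.02    0.098 ]
321 204 [0.6304 0.0622 0.0432]
321 206 [0.6256 0.0464 0.0476]
324 166 [ 0.6054 -0.0481  0.1923]
324 172 [ 7.114e-01  3.007e-01 -3.000e-04]
324 180 [ 0.6138 -0.019   0.1469]
324 190 [ 0.6127 -0.0212  0.1255]
324 196 [ 0.6129 -0.0198  0.1108]
324 200 [ 0.6122 -0.0219  0.1026]
324 202 [ 0.6117 -0.023   0.0986]
324 204 [ 0.6113 -0.0241  0.0945]
324 206 [0.6342 0.0517 0.043 ]
328 166 [ 0.6121 -0.0521  0.1931]
328 172 [ 0.6214 -0.0221  0.165 ]
328 180 [ 0.6216 -0.0207  0.1464]
328 190 [ 0.6201 -0.0247  0.1259]
328 196 [ 0.6202 -0.024   0.1117]
328 200 [ 0.6203 -0.0233  0.1019]
328 202 [ 0.6192 -0.0266  0.0992]
328 204 [0.646 0.059 0.042]
328 206 [0.6432 0.0502 0.0421]
stud [array([ 0.5982, -0.0449,  0.0757]), array([ 0.5944, -0.0571,  0.0766]), array([ 0.5944, -0.0565,  0.0667]), array([ 0.5933, -0.0599,  0.0594])]
cam [0.63590787 0.06400783 0.259945  ]
230 [ 0.6056 -0.0178  0.0502]
234 [ 0.6048 -0.0209  0.0505]
236 [ 0.6113 -0.0035  0.0967]
238 [ 0.6115 -0.0035  0.0997]
242 [ 0.6117 -0.0036  0.1053]
[ 0.61760001 -0.01445331  0.06097789]
```

Both cameras put the real fingertip at z ≈ 0.095, about 33 mm above the reported TCP, so the hand passed over the stud. I'll go back over it and come down with that offset allowed for. First I'll check the hand's lowest parts against the pot.

```bash
python3 -c "
from h import *
def pt(u,v,d,K,T): z=d[v,u]; return (T@np.r_[np.linalg.solve(K,[u,v,1])*z,1])[:3].round(3)
d=np.load('pics/s2.npy'); c=robot.get_calibration('side');K,T=np.array(c['mtx']),np.array(c['T'])
for u in (281,283,285,368,370): print(u,[pt(u,v,d,K,T).tolist() for v in (162,166,170,172,174)])
rows([(-38,.081,.07),(-66,.082,.07)])"
```

```text
281 [[0.527, -0.03, 0.205], [0.526, -0.029, 0.196], [0.526, -0.03, 0.188], [0.526, -0.029, 0.184], [0.526, -0.028, 0.179]]
283 [[0.531, -0.029, 0.204], [0.53, -0.029, 0.196], [0.529, -0.031, 0.188], [0.529, -0.03, 0.183], [0.53, -0.027, 0.178]]
285 [[0.622, 0.397, 0.002], [0.535, -0.025, 0.193], [0.611, 0.352, -0.002], [0.608, 0.338, -0.001], [0.606, 0.328, -0.002]]
368 [[0.686, -0.07, 0.198], [0.687, -0.068, 0.188], [0.688, -0.067, 0.179], [0.827, 0.26, -0.0], [0.822, 0.247, 0.001]]
370 [[0.691, -0.067, 0.195], [0.692, -0.065, 0.186], [0.837, 0.27, -0.0], [0.832, 0.256, 0.001], [0.826, 0.244, 0.001]]
t 3.925 p [ 0.6176 -0.0145  0.061 ] rpy [180.   -0.   76.8] F [-0.9  0.3 -0.4] open 0.001 thf -12.99 r 0.0812
[-0.0343, -0.0076, -0.009] [0, 0, 0.432]
[-0.0656, -0.0315, -0.009] [0, 0, 0.921]
```

Call:
move_arm(
  plan=[
    [[-0.02, -0.003, -0.009], [0, 0, 0.2], 0],
    [[-0.035, -0.0085, -0.009], [0, 0, 0.38], 0],
    [[-0.048, -0.016, -0.009], [0, 0, 0.56], 0],
    [[-0.06, -0.026, -0.009], [0, 0, 0.74], 0],
    [[-0.066, -0.033, -0.009], [0, 0, 0.92], 0],
  ],
)

```text
time: 4.55
ee_pos: [0.5695, -0.0728, 0.0701]
tool_rot: [180.0, -0.0, 23.5]
wrist_force: [0.4, 0.3, 0.4]
opening: 0.0001
grip_force: 0.0
```

```bash
python3 -c "
from h import *
rows([(-66,.082,.05),(-66,.082,.031)])"
```

```text
t 4.55 p [ 0.5695 -0.0728  0.0701] rpy [180.   -0.   23.5] F [0.4 0.3 0.4] open 0.0 thf -67.98 r 0.0826
[0.0029, -0.0006, 0.0201] [0, 0, -0.009]
[0.0029, -0.0006, 0.0391] [0, 0, -0.009]
```

Call:
move_arm(
  plan=[
    [[0.002, 0, 0.015], [0, 0, -0.01], 0],
    [[0.002, 0, 0.03], [0, 0, -0.01], 0],
    [[0.002, 0, 0.038], [0, 0, -0.01], 0],
    [[0.002, 0, 0.038], [0, 0, -0.01], 0],
  ],
)

```text
time: 5.05
ee_pos: [0.5716, -0.0708, 0.0308]
tool_rot: [-180.0, 0.1, 24.7]
wrist_force: [-0.4, -0.2, 0.3]
opening: 0.0006
grip_force: 0.0
```

```bash
python3 -c "
from h import *
rows([(t,.081,.031) for t in (-62,-59,-56,-53,-50)])"
```

```text
t 5.05 p [ 0.5716 -0.0708  0.0308] rpy [-1.80e+02  1.00e-01  2.47e+01] F [-0.4 -0.2  0.3] open 0.001 thf -66.09 r 0.0816
[0.0058, -0.0007, -0.0002] [0, 0, -0.058]
[0.01, -0.0011, -0.0002] [0, 0, -0.111]
[0.0142, -0.0017, -0.0002] [0, 0, -0.163]
[0.0184, -0.0025, -0.0002] [0, 0, -0.215]
[0.0225, -0.0035, -0.0002] [0, 0, -0.268]
```

Call:
move_arm(
  plan=[
    [[0.006, -0.001, 0], [0, 0, -0.06], 0],
    [[0.01, -0.001, 0], [0, 0, -0.11], 0],
    [[0.014, -0.0015, 0], [0, 0, -0.163], 0],
    [[0.0185, -0.0025, 0], [0, 0, -0.215], 0],
    [[0.0225, -0.0035, 0], [0, 0, -0.268], 0],
  ],
)

```text
time: 5.68
ee_pos: [0.5911, -0.0583, 0.032]
tool_rot: [180.0, 0.0, 40.2]
wrist_force: [-1.4, -0.6, 1.4]
opening: 0.0009
grip_force: 0.9
```

```bash
python3 -c "
from h import *
rows([(t,.081,.031) for t in (-46,-41,-35,-29,-23)])"
```

```text
t 5.675 p [ 0.5911 -0.0583  0.032 ] rpy [180.    0.   40.2] F [-1.4 -0.6  1.4] open 0.001 thf -49.73 r 0.0814
[0.0053, -0.0006, 0.001] [0, 0, -0.067]
[0.0123, -0.0014, 0.001] [0, 0, -0.154]
[0.0206, -0.0031, 0.001] [0, 0, -0.259]
[0.0287, -0.0057, 0.001] [0, 0, -0.363]
[0.0364, -0.0091, 0.001] [0, 0, -0.468]
```

Force and grip readings suggest contact, so I keep pushing.

Call:
move_arm(
  plan=[
    [[0.0055, -0.0005, 0.001], [0, 0, -0.067], 0],
    [[0.0125, -0.0015, 0.001], [0, 0, -0.154], 0],
    [[0.0205, -0.003, 0.001], [0, 0, -0.26], 0],
    [[0.0285, -0.0055, 0.001], [0, 0, -0.363], 0],
    [[0.0365, -0.009, 0.001], [0, 0, -0.468], 0],
  ],
)

```text
time: 6.3
ee_pos: [0.613, -0.028, 0.0309]
tool_rot: [-180.0, 0.0, 67.1]
wrist_force: [-2.7, -1.5, 0.8]
opening: 0.0005
grip_force: 1.3
```

```bash
cat >> h.py <<'E'
def mark(cam='wrist',n=[0]):
    """index mark angle: dark pixels in the ring r 72..96 mm, in a view rectified to the disc plane (axis-centred, 0.5 mm/px)"""
    p,d=robot.camera(cam); c=robot.get_calibration(cam); K,T=np.array(c['mtx']),np.array(c['T'])
    t=np.radians(np.arange(0,360,.25)); r=np.arange(.074,.096,.001)
    R,A=np.meshgrid(r,t); P=np.stack([AX[0]+R*np.cos(A),AX[1]+R*np.sin(A),0*R+.05],-1)-T[:3,3]
    q=P@T[:3,:3]@K.T; q=(q[...,:2]/q[...,2:]).astype(np.float32)
    g=cv2.remap(cv2.cvtColor(p,cv2.COLOR_RGB2GRAY),q[...,0],q[...,1],cv2.INTER_LINEAR,borderValue=255)
    D=cv2.remap(d,q[...,0],q[...,1],cv2.INTER_NEAREST); z=(P@T[:3,2])
    g=np.where(abs(D-z)<.008,g,255).astype(float)
    f=g.max(1); k=f<60
    idx=np.where(k)[0]
    ang=np.degrees(t[idx]); print('mark bins',len(idx),'median',np.median(ang).round(2) if len(idx) else None,'range',(ang.min(),ang.max()) if len(idx) else None,'min',f.min())
E
python3 -c "
from h import *
rows([(t,.081,.031) for t in (-16,-9,-2,5,12)])
mark()"
```

```text
t 6.3 p [ 0.613  -0.028   0.0309] rpy [-180.     0.    67.1] F [-2.7 -1.5  0.8] open 0.001 thf -23.1 r 0.081
[0.01, -0.0006, -0.0001] [0, 0, -0.121]
[0.0197, -0.0024, -0.0001] [0, 0, -0.243]
[0.0292, -0.0053, -0.0001] [0, 0, -0.365]
[0.0382, -0.0094, -0.0001] [0, 0, -0.487]
[0.0466, -0.0146, -0.0001] [0, 0, -0.61]
mark bins 9 median 168.75 range (np.float64(167.75), np.float64(170.0)) min 14.0
```

The mark reads 168.7°, so the stud is being pushed, with an offset of about 12°. I'll continue round.

Call:
move_arm(
  plan=[
    [[0.01, -0.0005, 0], [0, 0, -0.12], 0],
    [[0.0195, -0.0025, 0], [0, 0, -0.243], 0],
    [[0.029, -0.0055, 0], [0, 0, -0.365], 0],
    [[0.038, -0.0095, 0], [0, 0, -0.487], 0],
    [[0.0465, -0.0145, 0], [0, 0, -0.61], 0],
  ],
)

```text
time: 6.98
ee_pos: [0.6181, 0.0202, 0.0308]
tool_rot: [-180.0, 0.0, 101.9]
wrist_force: [-1.5, -2.5, -0.4]
opening: 0.0008
grip_force: 1.4
```

```bash
python3 -c "
from h import *
rows([(t,.081,.031) for t in (19,26,33,40,47)])"
```

```text
t 6.975 p [0.6181 0.0202 0.0308] rpy [-180.     0.   101.9] F [-1.5 -2.5 -0.4] open 0.001 thf 11.64 r 0.0813
[0.0104, -0.0009, -0.0002] [0, 0, -0.123]
[0.0201, -0.0027, -0.0002] [0, 0, -0.246]
[0.0295, -0.0057, -0.0002] [0, 0, -0.368]
[0.0385, -0.0098, -0.0002] [0, 0, -0.49]
[0.047, -0.015, -0.0002] [0, 0, -0.612]
```

Call:
move_arm(
  plan=[
    [[0.0105, -0.001, 0], [0, 0, -0.123], 0],
    [[0.02, -0.0025, 0], [0, 0, -0.245], 0],
    [[0.0295, -0.0055, 0], [0, 0, -0.368], 0],
    [[0.0385, -0.01, 0], [0, 0, -0.49], 0],
    [[0.047, -0.015, 0], [0, 0, -0.612], 0],
  ],
)

```text
time: 7.6
ee_pos: [0.5944, 0.0634, 0.0309]
tool_rot: [180.0, 0.1, 137.0]
wrist_force: [0.8, -3.2, -1.0]
opening: 0.001
grip_force: 1.3
```

```bash
python3 -c "
from h import *
rows([(t,.081,.031) for t in (54,61,68,75,82)])"
```

```text
t 7.6 p [0.5944 0.0634 0.0309] rpy [1.80e+02 1.00e-01 1.37e+02] F [ 0.8 -3.2 -1. ] open 0.001 thf 46.82 r 0.0817
[0.0101, -0.0013, -0.0001] [0, 0, -0.122]
[0.0199, -0.0031, -0.0001] [0, 0, -0.244]
[0.0293, -0.0061, -0.0001] [0, 0, -0.367]
[0.0383, -0.0102, -0.0001] [0, 0, -0.489]
[0.0467, -0.0153, -0.0001] [0, 0, -0.611]
```

Call:
move_arm(
  plan=[
    [[0.01, -0.0015, 0], [0, 0, -0.122], 0],
    [[0.02, -0.003, 0], [0, 0, -0.244], 0],
    [[0.0295, -0.006, 0], [0, 0, -0.367], 0],
    [[0.0385, -0.01, 0], [0, 0, -0.489], 0],
    [[0.0465, -0.0155, 0], [0, 0, -0.611], 0],
  ],
)

```text
time: 8.22
ee_pos: [0.5505, 0.0849, 0.0311]
tool_rot: [179.9, 0.1, 172.0]
wrist_force: [2.3, 0.4, -1.8]
opening: 0.0005
grip_force: 1.2
```

```bash
python3 -c "
from h import *
rows([(t,.081,.031) for t in (86,90,94,97,99)]);mark();mark('top')"
```

```text
t 8.225 p [0.5505 0.0849 0.0311] rpy [1.799e+02 1.000e-01 1.720e+02] F [ 2.3  0.4 -1.8] open 0.0 thf 81.61 r 0.082
[0.0062, -0.0012, 0.0001] [0, 0, -0.069]
[0.0118, -0.0017, 0.0001] [0, 0, -0.139]
[0.0174, -0.0027, 0.0001] [0, 0, -0.209]
[0.0215, -0.0037, 0.0001] [0, 0, -0.261]
[0.0242, -0.0045, 0.0001] [0, 0, -0.296]
mark bins 11 median 272.5 range (np.float64(271.25), np.float64(273.75)) min 21.0
mark bins 0 median None range None min 88.0
```

Call:
move_arm(
  plan=[
    [[0.006, -0.001, 0], [0, 0, -0.07], 0],
    [[0.012, -0.0015, 0], [0, 0, -0.14], 0],
    [[0.0175, -0.0025, 0], [0, 0, -0.209], 0],
    [[0.0215, -0.0035, 0], [0, 0, -0.261], 0],
    [[0.024, -0.0045, 0], [0, 0, -0.296], 0],
  ],
)

```text
time: 8.95
ee_pos: [0.5254, 0.0834, 0.031]
tool_rot: [180.0, 0.0, -171.2]
wrist_force: [0.9, 2.6, 0.6]
opening: 0.0004
grip_force: 0.8
```

```bash
cat >> h.py <<'E'
def line(r0,r1,zp,lo,hi,thr,cam='wrist'):
    """darkest bar angle between lo and hi deg in ring r0..r1 at height zp, intensity-weighted"""
    p,d=robot.camera(cam); c=robot.get_calibration(cam); K,T=np.array(c['mtx']),np.array(c['T'])
    t=np.radians(np.arange(lo,hi,.1)); r=np.arange(r0,r1,.001)
    R,A=np.meshgrid(r,t); P=np.stack([AX[0]+R*np.cos(A),AX[1]+R*np.sin(A),0*R+zp],-1)-T[:3,3]
    q=P@T[:3,:3]@K.T; q=(q[...,:2]/q[...,2:]).astype(np.float32)
    g=cv2.remap(cv2.cvtColor(p,cv2.COLOR_RGB2GRAY),q[...,0],q[...,1],cv2.INTER_LINEAR,borderValue=255).astype(float)
    f=g.mean(1); w=np.clip(np.median(f)*thr-f,0,None); print('line',cam,'min',f.min().round(),'med',np.median(f).round(),'ang',np.degrees((w@t)/w.sum()).round(2),'sd',np.degrees(np.sqrt(w@(t-(w@t)/w.sum())**2/w.sum())).round(2))
E
python3 -c "
from h import *
rows([(t,.081,.031) for t in (101,103,104)]);mark()
line(.118,.129,.044,287,307,.6); line(.072,.096,.05,275,305,.6)
line(.118,.129,.044,287,307,.6,'top')
snap('wrist','w5')"
```

```text
t 8.95 p [0.5254 0.0834 0.031 ] rpy [ 180.     0.  -171.2] F [0.9 2.6 0.6] open 0.0 thf 99.34 r 0.0807
[0.0024, 0.0003, -0.0] [0, 0, -0.038]
[0.0052, 0.0001, -0.0] [0, 0, -0.073]
[0.0066, 0.0, -0.0] [0, 0, -0.091]
mark bins 7 median 290.0 range (np.float64(289.25), np.float64(290.75)) min 25.0
line wrist min 26.0 med 60.0 ang 303.89 sd 4.08
line wrist min 15.0 med 180.0 ang 290.95 sd 0.92
line top min 97.0 med 177.0 ang 297.75 sd 0.28
```

View pics/w5.png

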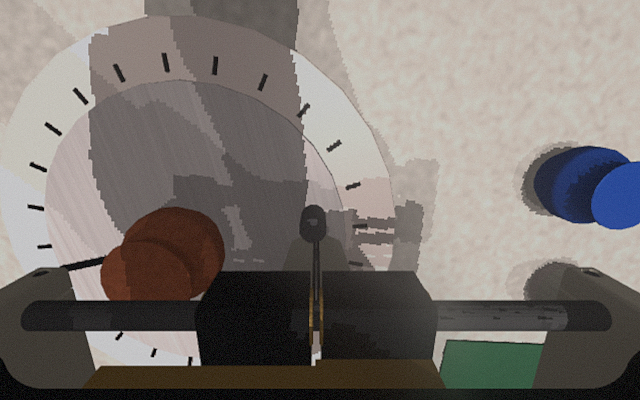

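The stud at (313,222) is against the fingers and the mark at about (65–105,265) is at about 291°. The long line is hidden under the hand. I'll push a little short of it, then back away and measure both from the top.

Call:
move_arm(
  plan=[
    [[0.002, 0.0002, 0], [0, 0, -0.03], 0],
    [[0.004, 0.0001, 0], [0, 0, -0.055], 0],
    [[0.0055, 0, 0], [0, 0, -0.077], 0],
    [[0.0065, 0, 0], [0, 0, -0.09], 0],
    [[0.0065, 0, 0], [0, 0, -0.09], 0],
  ],
)

```text
time: 9.82
ee_pos: [0.5184, 0.0819, 0.0308]
tool_rot: [-180.0, -0.0, -166.1]
wrist_force: [0.9, -0.4, -0.1]
opening: 0.0005
grip_force: 0.5
```

Call:
move_arm(
  plan=[
    [[-0.01, 0, 0], [0, 0, 0], 0],
    [[-0.02, 0.002, 0], [0, 0, 0], 0],
    [[-0.02, 0.02, -0.05], [0, 0, 0], 0],
    [[-0.02, 0.07, -0.08], [0, 0, 0], 0],
    [[-0.02, 0.13, -0.08], [0, 0, 0], 0],
  ],
)

```text
time: 10.45
ee_pos: [0.5085, 0.2146, 0.1133]
tool_rot: [180.0, 0.2, -166.2]
wrist_force: [0.1, 1.2, -0.4]
opening: 0.0004
grip_force: 0.0
```

```bash
python3 -c "
from h import *
rows([])
snap('top','t6')
line(.118,.129,.044,287,307,.8,'top');line(.072,.096,.05,285,309,.8,'top')
p=cv2.imread('pics/t6.png')[180:300,250:380]
cv2.imwrite('pics/crop6.png',cv2.resize(p,None,fx=5,fy=5,interpolation=cv2.INTER_CUBIC))"
```

```text
t 10.45 p [0.5085 0.2146 0.1133] rpy [ 180.     0.2 -166.2] F [ 0.1  1.2 -0.4] open 0.0 thf 98.09 r 0.2129
line top min 100.0 med 182.0 ang 297.76 sd 0.68
line top min 102.0 med 182.0 ang 296.32 sd 1.0
```

View pics/crop6.png

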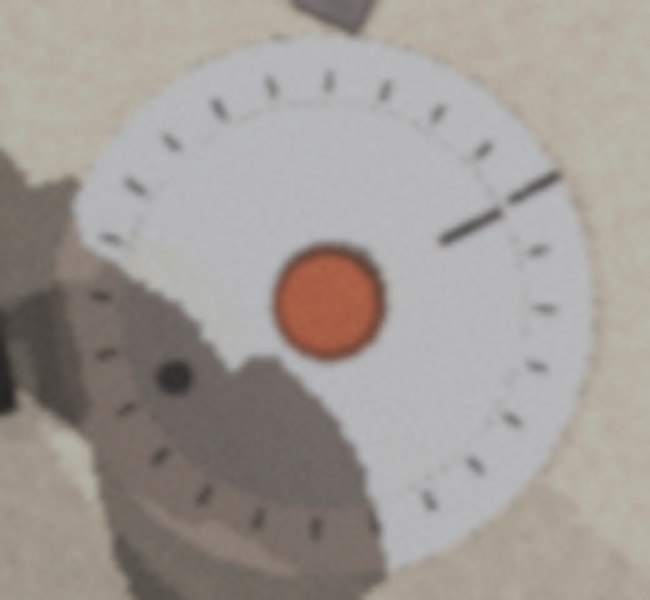

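The mark runs from (441,242) to (500,211) and ends just short of the long line from (510,201) to (560,175). The readings are 296.3° and 297.8°, so 1.4° remains, about 2 mm at the stud. I'll go back for one small slow push.

```bash
python3 -c "
from h import *
rows([(90,.082,.111),(92,.082,.031)])"
```

```text
t 10.6 p [0.506  0.2175 0.1114] rpy [ 1.799e+02  1.000e-01 -1.657e+02] F [ 0.8 -0.5  0.1] open 0.0 thf 98.64 r 0.2162
[0.001, -0.1357, 0.0004] [0, 0, 0.249]
[0.0038, -0.135, 0.0804] [0, 0, 0.215]
```

Call:
move_arm(
  plan=[
    [[0.001, -0.06, 0], [0, 0, 0.12], 0],
    [[0.001, -0.11, 0], [0, 0, 0.22], 0],
    [[0.001, -0.136, 0], [0, 0, 0.24], 0],
    [[0.001, -0.136, 0.04], [0, 0, 0.24], 0],
    [[0.001, -0.136, 0.08], [0, 0, 0.24], 0],
  ],
)

```text
time: 11.22
ee_pos: [0.5393, 0.0789, 0.0301]
tool_rot: [-180.0, 0.1, -180.0]
wrist_force: [-0.2, -0.6, -0.3]
opening: 0.0008
grip_force: 0.0
```

```bash
python3 -c "
from h import *
rows([(t,.081,.031) for t in (95,98,101,102,103)])"
```

```text
t 11.225 p [0.5393 0.0789 0.0301] rpy [-1.8e+02  1.0e-01 -1.8e+02] F [-0.2 -0.6 -0.3] open 0.001 thf 89.36 r 0.0751
[0.0079, 0.0056, -0.0009] [0, 0, -0.087]
[0.0121, 0.0051, -0.0009] [0, 0, -0.139]
[0.0163, 0.0044, -0.0009] [0, 0, -0.192]
[0.0177, 0.0041, -0.0009] [0, 0, -0.209]
[0.0191, 0.0038, -0.0009] [0, 0, -0.227]
```

Call:
move_arm(
  plan=[
    [[0.006, 0.0055, -0.001], [0, 0, -0.08], 0],
    [[0.011, 0.005, -0.001], [0, 0, -0.14], 0],
    [[0.015, 0.0045, -0.001], [0, 0, -0.19], 0],
    [[0.0175, 0.004, -0.001], [0, 0, -0.225], 0],
    [[0.0175, 0.004, -0.001], [0, 0, -0.245], 0],
  ],
)

```text
time: 11.85
ee_pos: [0.5211, 0.0845, 0.0322]
tool_rot: [-180.0, 0.0, -165.7]
wrist_force: [0.5, -0.3, -0.2]
opening: 0.0007
grip_force: 0.0
```

```bash
python3 -c "
from h import *
rows([(t,.081,.031) for t in (104,105,105.9)])"
```

```text
t 11.85 p [0.5211 0.0845 0.0322] rpy [-180.     0.  -165.7] F [ 0.5 -0.3 -0.2] open 0.001 thf 102.16 r 0.0825
[0.0026, -0.0015, 0.0012] [0, 0, 0.005]
[0.0041, -0.0015, 0.0012] [0, 0, -0.013]
[0.0053, -0.0015, 0.0012] [0, 0, -0.029]
```

Call:
move_arm(
  plan=[
    [[0.0015, -0.001, 0.001], [0, 0, 0], 0],
    [[0.003, -0.0015, 0.001], [0, 0, -0.01], 0],
    [[0.004, -0.0015, 0.001], [0, 0, -0.015], 0],
    [[0.005, -0.0015, 0.001], [0, 0, -0.025], 0],
    [[0.005, -0.0015, 0.001], [0, 0, -0.025], 0],
  ],
)

```text
time: 12.48
ee_pos: [0.5167, 0.082, 0.0309]
tool_rot: [-180.0, 0.0, -164.3]
wrist_force: [1.3, -1.4, -0.6]
opening: 0.0004
grip_force: 0.8
```

```bash
python3 -c "
from h import *
rows([(105.85,.081,.031)])"
```

```text
t 12.475 p [0.5167 0.082  0.0309] rpy [-180.     0.  -164.3] F [ 1.3 -1.4 -0.6] open 0.0 thf 105.56 r 0.0812
[0.0004, -0.0002, -0.0001] [0, 0, -0.003]
```

Contact with thf at 105.56°. I'll nudge 0.4 mm more, then withdraw along the earlier path.

Call:
move_arm(
  plan=[
    [[0.0004, 0, 0], [0, 0, 0], 0],
    [[0.0004, 0, 0], [0, 0, 0], 0],
  ],
)

```text
time: 12.72
ee_pos: [0.5162, 0.0819, 0.0309]
tool_rot: [-180.0, 0.0, -164.4]
wrist_force: [3.2, -2.2, 0.2]
opening: 0.0007
grip_force: 0.8
```

Call:
move_arm(
  plan=[
    [[-0.01, 0, 0], [0, 0, 0], 0],
    [[-0.02, 0.002, 0], [0, 0, 0], 0],
    [[-0.02, 0.02, -0.05], [0, 0, 0], 0],
    [[-0.02, 0.07, -0.08], [0, 0, 0], 0],
    [[-0.02, 0.13, -0.08], [0, 0, 0], 0],
  ],
)

```text
time: 13.35
ee_pos: [0.502, 0.2141, 0.1132]
tool_rot: [180.0, 0.2, -164.5]
wrist_force: [1.8, 0.9, -0.4]
opening: 0.0008
grip_force: 0.0
```

```bash
python3 -c "
from h import *
rows([])
snap('top','t7')
for i in range(3):
  line(.118,.129,.044,287,307,.8,'top');line(.072,.096,.05,287,309,.8,'top')
p=cv2.imread('pics/t7.png')[180:300,250:380]
cv2.imwrite('pics/crop7.png',cv2.resize(p,None,fx=5,fy=5,interpolation=cv2.INTER_CUBIC))"
```

```text
t 13.35 p [0.502  0.2141 0.1132] rpy [ 180.     0.2 -164.5] F [ 1.8  0.9 -0.4] open 0.001 thf 99.85 r 0.2134
line top min 101.0 med 182.0 ang 297.77 sd 0.68
line top min 103.0 med 181.0 ang 297.78 sd 0.96
line top min 101.0 med 182.0 ang 297.76 sd 0.68
line top min 103.0 med 181.0 ang 297.77 sd 0.97
line top min 101.0 med 182.0 ang 297.76 sd 0.68
line top min 103.0 med 181.0 ang 297.78 sd 0.96
```

View pics/crop7.png

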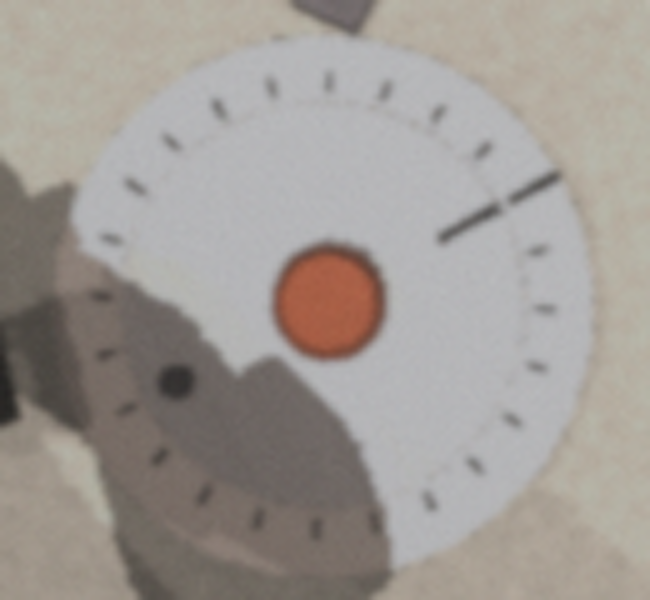

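The mark, from (440,240) to (500,207), now runs in line with the long line from (510,201) to (560,175). Both read 297.8°. The hand is clear of everything, so I'm handing in.

```bash
python3 -c "
from h import *
print(robot.hand_in())"
```

```text
the job is handed in; nothing more can be done
None
```

The index mark now lines up with the long scale line (both read 297.8° from the top camera), the hand is clear of everything, the pot, jar, tub and brush were left alone, and the job was handed in at about 14 s.

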